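# Load a test tile in the spraying jig, lock it and spray

### The job

Take the pale grey-green test tile from the three that lie singly on the open table to the right of the spraying jig, set it flat and fully home in the square nest of the jig without dropping it, and let go. Then swing the jig's red lever over it all the way to its stop, and only with the lever shut press the blue cap of the spray bottle fully down for a moment and let it spring back up. Leave the two brown tiles where they lie.

Things in the scene. Friction and masses are not known exactly. Their poses are not given: they have to be found in the camera images.
- tile_2: the tile to load: pale grey-green glazed square, 50 x 50 x 8 mm, 0.03 to 0.06 kg, loose, lying flat on the open table right of the jig (-y). Origin at the centre of its underside; x and y along its edges, z up. Any of its four quarter turns fits the nest
- tile_1: dark red-brown test tile, 50 x 50 x 8 mm, loose, to be left alone; origin at the centre of its underside
- tile_3: dark brown test tile, 50 x 50 x 8 mm, loose, to be left alone; origin at the centre of its underside
- spray_jig: the spraying jig, a plywood board 150 x 150 x 12 mm fixed flat on the table, carrying the nest and the lever; origin at the centre of its underside, x and y along its edges, z up. Its top face is the nest floor
- nest (a point): centre of the nest floor, 12 mm above the table; axes as the jig's, the nest square to them. Nest 54 x 54 mm, bounded only at its corners by four aluminium lugs 8 mm high with sloping lead-ins; the lugs span 17 to 33 mm from the centre lines, so the middle 34 mm of each side is open at floor level for the fingers. A dark rubber patch marks the floor
- lever (a joint): red hold-down lever of the jig, rad: 0 = shut, lying diagonally over the nest against a steel stop post; grows as it opens, counter-clockwise seen from above, to 1.9; starts 1.3 to 1.6 open, clear of the nest. It stays where it is left; about 0.5 N at the knob moves it
- lever_knob (a point): top centre of the lever's upright black round knob, 16 mm in diameter and 29 mm tall, 58 mm above the table, 105 mm from the lever's pivot; moves with the lever. The lever's arm is a bar 12 mm wide, its top face 28.5 mm and its underside 22.5 mm above the table, 140 mm long from the pivot; it passes 1.5 mm over a seated tile
- lever_hinge (a point): the lever's vertical pivot axis, at the level of the arm's top face (28.5 mm above the table); in the nest's frame it lies at x +50, y -50 mm, and the shut lever points from it to x -1, y +1. A bolt head stands 4 mm above this point
- mister: spray bottle of amber glass with a blank label, 54 mm in diameter, fixed upright on the table in a wooden foot 84 x 84 x 18 mm; origin at the centre of the foot's underside, z up; its nozzle points along its -y, towards the jig
- mister_cap (a joint): travel of the bottle's sprung blue cap, m: 0 = up, 0.006 = fully down; fully down takes about 5 N, and it springs back by itself
- cap_top (a point): centre of the cap's flat top, 29 mm in diameter, 147 mm above the table when up; moves with the cap
Not all that is in view belongs to the job. Leave any purple or turquoise look-alike of the mister alone.

How it is judged:
On the way, in this order (a step that is already met when the one before it is completed fails the run):
1. the grey-green tile lies flat on the nest floor between the four lugs, released (horizontal distance between tile_2 and nest below 0.004 m and z of tile_2 in the frame of nest below 0.0025 m and angle between tile_2's own z axis and vertical below 0.05 rad and (angle between the x axis of tile_2 and the x axis of nest, either way round below 0.15 rad or angle between the x axis of tile_2 and the y axis of nest, either way round below 0.15 rad) and contact force between tile_2 and the fingers below 0.1 N), for 0.2 s.
2. the lever is shut over the seated tile (all of step 1 and value of joint lever below 0.06 rad), for 0.2 s.
3. the spray cap is pressed down (at least 4.5 mm of its 6 mm) (value of joint mister_cap above 0.0045 m), for 0.05 s.
At the end, for the whole second after the job is handed in: The grey-green tile lies at rest flat on the nest floor (within 4 mm of the nest's centre, underside within 2.5 mm of the floor, square within 0.15 rad in any quarter turn, tilt under 0.05 rad), released; the lever is within 0.06 rad of shut; the cap is up again (within 1 mm) (all of step 2 and value of joint mister_cap below 0.001 m and linear speed of tile_2 below 0.02 m/s); the robot touches nothing.
It fails at once if the spray cap is pressed (more than 3 mm) while the lever is open (more than 0.1 rad) (value of joint mister_cap above 0.003 m and value of joint lever above 0.1 rad).
It fails at once if a brown tile is moved by more than 30 mm (distance of any of tile_1, tile_3 from where it was at the start of the episode above 0.03 m).
It fails at once if the grey-green tile is dropped: its underside more than 40 mm above the table while nothing touches it (height (world z) of tile_2 above 0.04 m and contact force between tile_2 and anything else below 0.01 N).
It also fails if it takes over 53 s, if anything falls off the work surface, if the arm or the gripper's body presses on something with over 40 N, if the wrist force passes 120 N, or if a joint passes its speed limit or range.

### The arm

A 7-joint arm with a two-finger parallel gripper is mounted at the origin on a cart in front of the work surface, level with it; the furniture and walls round the work are solid. World frame = base frame: x ahead of the robot, y to its left, z up, the work surface at z = 0. Lengths are in m, angles in rad, forces in N, time in s.
With the tool pointing down it reaches from about 0.425 to 1.025 m from the base axis. Payload 9.4 kg.
Tool frame: the origin (TCP) lies at the very end of the fingers, on their centre line; the grasp point (between the pads) lies 19 mm behind it; z points along the fingers, y is the line along which they close (so a half turn about z gives the same grasp; the last joint's range is limited). The gripper opens to 85 mm and grips with 20 to 120 N. Pads are 22 mm wide; open, the fingers measure 114 mm over their backs; the gripper's body (76 mm by 85 mm) begins 54 mm behind the grasp point. The pads swing forward as they close: fully open they stand 13 mm farther back than shut.
Start: joints at [1.036, 0.599, -0.003, 1.599, 0.002, 0.943, -0.08], TCP at [0.32, -0.65, 0.209] pointing down, gripper open.
Joint ranges: [-2.57, 2.57], [-0.35, 1.97], [-1.29, 1.29], [0.11, 2.56], [-1.05, 4.19], [0.11, 1.86], [-2.63, 2.63]. Speed limits (rad/s): [2.22, 2.22, 3.01, 3.01, 3.14, 3.14, 3.14].

### API

Orientations are given as a rotation vector (axis times angle).
In Python, from cell import robot, eyes gives the robot as it stands.
- The arm moves only by the tool step_arm, never from a script. Its argument "series" is one flat list of numbers, 7 for each row, row after row: the shift along the tool's x, y, z in mm, then the turn, a rotation vector about the tool's x, y, z in rad, then the opening in per cent of the stroke, from 0 (shut) to 100 (fully open). A call has 1 to 5 rows; each row shifts and turns the commanded pose from where the row before left it, along the tool's axes as they then stand; what a row does not reach is not made up. A row lasts 1/8 s, in which the tool goes at most 62.5 mm and 10.7 degrees, less where a joint would pass 70% of its speed; a pose out of reach is approached as far as the arm can. A call with a gripper value outside its range is refused whole. The fingers move at their own pace and stop on an object; "squeeze" is the grip in N (left out, the last holds). Time passes only in rows, so rows that do not move let the fingers close. It gives the time, the measured TCP pose, the force, the opening and the grip force at its end, in the units of the state.
- robot.state(): the state, without advancing time (a new reading comes with each control period).
- eyes.grab_frame(name): name is "scene" or "side" or "wrist"; returns the picture (480x640x3 uint8, blue, green, red); there is no depth.
- eyes.camera_params(name): a dict with "camera_matrix" (3x3 intrinsics, pixels), "dist" ([k1, k2, p1, p2, k3] as OpenCV has them; the pictures are not rectified), "xyz" and "rotation" of the camera in the world. Camera axes: x right, y up, looking along -z (the intrinsics and any distortion apply to the point x, -y, -z); pixel columns grow to the right and rows downward; lengths in m; the calibration is good to about 2 mm. A picture is of the moment at which its call begins: read the wrist's pose just before it. camera_params takes no time and is no camera call; for the wrist camera it gives the pose at the moment of the call.
- robot.sign_off(): hands the job in; it is judged then, once.
Trained networks look in the newest picture that a camera, given by its name, has taken for a name from the list of things; names that differ only in an ending like _2 or _b are one class to them, and where a whole thing is asked for, a point or a joint stands for the part that bears it (a point fixed in the world has none). Each returns a list of dicts, best first, with "confidence" (0 to 1); they miss things now and then, are a little off and sometimes report something else, mostly with a low value. They report only what shows in the picture. A call takes as long as a camera call. They do not tell look-alikes from the thing itself.
- eyes.silhouettes(camera, label): "region" (480x640 bool, what is visible of it) and "pixel" ([row, column] in pixels, amid what is visible of it).
- eyes.spot_point(camera, label): "pixel" ([row, column] in pixels: a listed point, or the origin of a listed thing).
The state is a dict: "clock": time; "joints": joint angles; "dq": joint speeds; "joint_torque": joint torques, N m; "tool_pos": TCP position; "ee_rot": TCP orientation; "wrist_force": force on the tool from outside, world axes, zero at the start; "moment": the same for the moment, N m; "opening": opening from 0.0 (shut) to 1.0 (fully open); "grip_force": force on a finger pad.
Only numpy, scipy, OpenCV 4.12 (cv2) and the standard library are available. Lean on these libraries where they do the work, as an engineer would, in place of code of your own. Each camera call takes 0.05 s, during which the arm holds its last target. There are 200 camera calls.

## Working session

There is one attempt and no reset: what is moved stays moved. The work goes in short steps, Python scripts to look and compute and a tool call to move; the robot and the scene stay as the last step left them, time stands still between calls to the robot, and variables do not carry over. Pictures are saved under pics/ and viewed, at most 10 in all, crops included, and the job is handed in when it is done.

Besides the shell and the picture viewer there is one more tool, called after "Call:" in YAML: its name, and indented under it one key for each argument. step_arm: Moves the arm, as the interface text tells. Its arguments: {"type":"object","properties":{"series":{"type":"array"},"squeeze":{"type":"number"}},"required":["series"]}

```bash
mkdir -p pics; ls; cat > h.py <<'E'
import numpy as np, cv2, sys
from scipy.spatial.transform import Rotation as R
from cell import robot, eyes
def ray(cam,rc,p=None):
    p=p or eyes.camera_params(cam)
    uv=cv2.undistortPoints(np.array([[[rc[1],rc[0]]]],float),np.array(p["camera_matrix"],float),np.array(p["dist"],float))[0,0]
    r=np.array(p["rotation"],float)
    if r.shape!=(3,3): r=R.from_rotvec(r).as_matrix()
    d=r@np.array([uv[0],-uv[1],-1]); return np.array(p["xyz"],float),d
def atz(cam,rc,z,p=None):
    o,d=ray(cam,rc,p); return o+d*(z-o[2])/d[2]
E
python3 - <<'E'
from h import *
s=robot.state(); print({k:np.round(v,3).tolist() for k,v in s.items()})
ims=[]
for c in ("scene","side"):
    im=eyes.grab_frame(c); cv2.imwrite(f"pics/{c}0.png",im)
    p=eyes.camera_params(c); print(c,np.round(p["xyz"],3),np.round(p["rotation"],3).tolist(),p["dist"])
    for l,z in (("tile_2",0),("nest",.012),("lever_knob",.058),("lever_hinge",.0285),("cap_top",.147),("mister",0),("spray_jig",0)):
        for d in eyes.spot_point(c,l): print(c,l,round(d["confidence"],2),np.round(d["pixel"]),np.round(atz(c,d["pixel"],z,p),4))
E
```

```text
pics
{'clock': 0.0, 'joints': [1.036, 0.6, -0.003, 1.6, 0.002, 0.943, -0.08], 'dq': [-0.0, -0.0, 0.001, 0.0, -0.001, 0.001, -0.0], 'joint_torque': [0.001, -77.644, 1.565, -25.8, 0.012, 0.009, 0.0], 'tool_pos': [0.32, -0.65, 0.208], 'ee_rot': [-3.058, -0.713, 0.001], 'wrist_force': [-0.747, -0.365, 0.297], 'moment': [0.006, -0.029, 0.011], 'grip_force': 0.0, 'opening': 1.0}
scene [-0.237 -0.706  0.774] [0.95, -0.408, -0.732] [-0.19630131  0.          0.          0.          0.        ]
scene tile_2 0.7 [306. 450.] [ 0.6648 -0.2103  0.    ]
scene tile_2 0.66 [380. 410.] [ 0.4323 -0.2827 -0.    ]
scene tile_2 0.65 [354. 466.] [ 0.5611 -0.3199  0.    ]
scene nest 0.77 [274. 299.] [0.5145 0.0902 0.012 ]
scene nest 0.68 [266. 330.] [0.5859 0.061  0.012 ]
scene lever_knob 0.39 [288. 338.] [ 0.4889 -0.0523  0.058 ]
scene lever_hinge 0.66 [307. 451.] [ 0.6299 -0.2325  0.0285]
scene lever_hinge 0.62 [266. 328.] [0.5625 0.0467 0.0285]
scene cap_top 0.71 [177. 200.] [0.4977 0.4154 0.147 ]
scene cap_top 0.59 [173. 287.] [0.6577 0.2753 0.147 ]
scene cap_top 0.57 [195. 241.] [0.5059 0.2665 0.147 ]

[... 600 characters left out ...]
side tile_2 0.43 [204. 356.] [ 0.4307 -0.2893  0.    ]
side nest 0.9 [286. 321.] [0.5095 0.0786 0.012 ]
side lever_knob 0.53 [240. 328.] [ 0.4983 -0.0307  0.058 ]
side lever_hinge 0.92 [270. 296.] [0.5677 0.0433 0.0285]
side cap_top 0.84 [296. 316.] [0.5086 0.2628 0.147 ]
side cap_top 0.72 [292. 237.] [0.6477 0.2591 0.147 ]
side cap_top 0.57 [187. 372.] [ 0.3998 -0.1222  0.147 ]
side cap_top 0.56 [361. 325.] [0.4876 0.4104 0.147 ]
side mister 0.89 [354. 246.] [0.6444 0.2693 0.    ]
side mister 0.63 [422. 324.] [0.4894 0.4145 0.    ]
side mister 0.56 [354. 321.] [0.5008 0.2619 0.    ]
side mister 0.56 [238. 367.] [ 0.4039 -0.1249  0.    ]
side spray_jig 0.68 [291. 318.] [0.5154 0.0792 0.    ]
```

View pics/scene0.png

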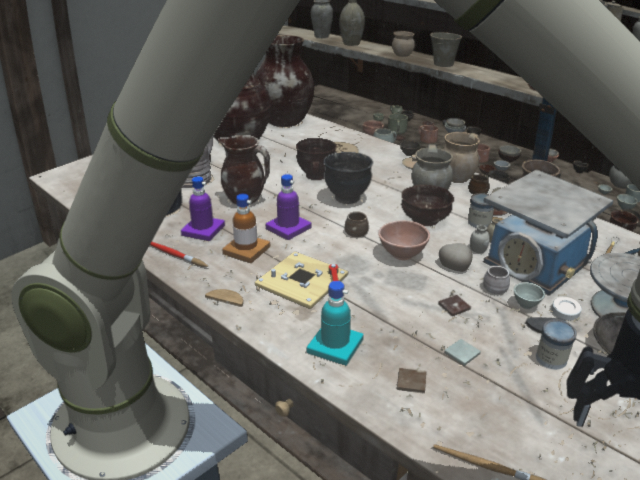

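View pics/side0.png

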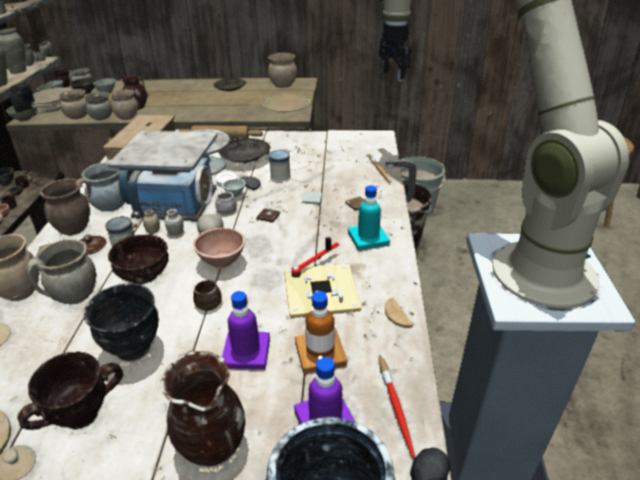

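Candidates for the tile (scene row, col): (306,450) dark red-brown, (380,410) dark brown, (354,466) pale grey-green, which is the one described. The mister is the amber bottle, cap at (195,241). The purple bottles at (177,200) and (173,287) and the turquoise one at (284,334) are look-alikes. Next, a crop to check the tile choice, its yaw, and the route.

```bash
cat >> h.py <<'E'
def yawrect(cam,region,z,p=None):
    cs=max(cv2.findContours(region.astype(np.uint8),cv2.RETR_EXTERNAL,cv2.CHAIN_APPROX_NONE)[0],key=cv2.contourArea)
    w=np.array([atz(cam,(c[0][1],c[0][0]),z,p)[:2] for c in cs],np.float32)
    (c,s,a)=cv2.minAreaRect(w*1000); return np.round(np.array(c)/1000,4),np.round(s,1),round(a,1)
def plan(target,yaw=None,lim=60):
    """shift in tool axes (mm) to reach target; yaw = world angle of tool y axis (deg), turn taken mod 180"""
    s=robot.state(); M=R.from_rotvec(s["ee_rot"]).as_matrix(); d=M.T@(np.array(target)-s["tool_pos"])*1000
    ty=np.degrees(np.arctan2(M[1,1],M[0,1])); print("tcp",np.round(s["tool_pos"],4),"tool y yaw",round(ty,2),"tilt",np.round(M[:,2],4),"clock",round(s["clock"],2))
    print("shift mm",np.round(d,1),"rows>=",np.ceil(np.linalg.norm(d)/62.5))
    if yaw is not None: t=-((yaw-ty+90)%180-90); print("turn about tool z rad",round(np.radians(t),4))
E
python3 - <<'E'
from h import *
im=cv2.imread("pics/scene0.png"); cv2.imwrite("pics/crop1.png",cv2.resize(im[270:410,380:540],None,fx=4,fy=4,interpolation=cv2.INTER_CUBIC))
for d in eyes.silhouettes("scene","tile_2"): print(np.round(d["pixel"]),yawrect("scene",d["region"],.006))
plan([0.555,-0.315,0.2],0)
p=eyes.camera_params("wrist"); M=R.from_rotvec(robot.state()["ee_rot"]).as_matrix()
print("cam in tool",M.T@(p["xyz"]-robot.state()["tool_pos"]),M.T@(ray("wrist",(240,320),p)[1]))
E
```

```text
[353. 465.] (array([ 0.5558, -0.3124]), array([57.1, 60.5]), 83.6)
[379. 414.] (array([ 0.4278, -0.2881]), array([60. , 49.3]), 32.6)
[305. 452.] (array([ 0.6662, -0.2173]), array([56.5, 56.4]), 73.7)
tcp [ 0.3204 -0.6503  0.2088] tool y yaw -63.77 tilt [-0. -0. -1.] clock 0.85
shift mm [ 358.6 -197.1    8.8] rows>= 7.0
turn about tool z rad -1.113
cam in tool [ 0.07245621  0.00023831 -0.16584422] [-0.28119368 -0.0048123   0.95965675]
```

View pics/crop1.png

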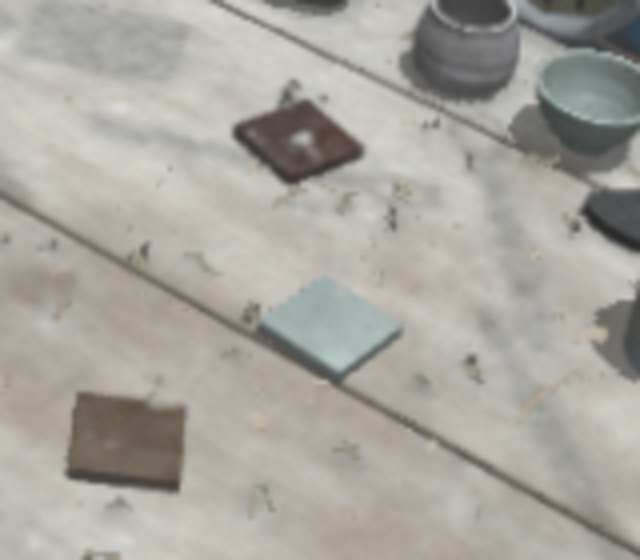

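The crop confirms the choice: the pale grey-green tile at scene pixel (353,465) lies clear of both brown ones. Moving above it.

Call:
step_arm:
  series: [51,-28,5,0,0,0,75,51,-28,5,0,0,0,75,51,-28,5,0,0,0,75,51,-28,5,0,0,0,75,51,-28,5,0,0,0,75]
  squeeze: 30

```text
clock: 1.48
tool_pos: [0.4883, -0.4106, 0.1838]
ee_rot: [3.059, 0.712, 0.001]
wrist_force: [0.9, -1.3, 0.5]
opening: 0.75
grip_force: 0.0
```

Call:
step_arm:
  series: [51,-28,30,0,0,0,75,51,-28,30,0,0,0,75,0,0,0,0,0,-0.17,75,0,0,0,0,0,-0.17,75,0,0,0,0,0,-0.17,75]

```text
clock: 2.1
tool_pos: [0.5513, -0.3208, 0.1264]
ee_rot: [2.776, 1.47, -0.0]
wrist_force: [0.0, -0.8, -0.3]
opening: 0.753
grip_force: 0.0
```

Call:
step_arm:
  series: [0,0,0,0,0,-0.17,75,0,0,0,0,0,-0.17,75,0,0,0,0,0,-0.16,75,0,0,0,0,0,0,75,0,0,0,0,0,0,75]

```text
clock: 2.72
tool_pos: [0.551, -0.3212, 0.1265]
ee_rot: [2.337, 2.1, 0.0]
wrist_force: [0.5, 0.8, 0.1]
opening: 0.75
grip_force: 0.0
```

```bash
python3 - <<'E'
from h import *
p=eyes.camera_params("wrist"); im=eyes.grab_frame("wrist"); cv2.imwrite("pics/w1.png",im)
for d in eyes.silhouettes("wrist","tile_2"): print(d["confidence"],np.round(d["pixel"]),yawrect("wrist",d["region"],.008,p))
plan([0.555,-0.315,0.05],0); print(robot.state()["opening"])
E
```

```text
0.95 [194. 146.] (array([ 0.4293, -0.2861]), array([52.8, 51.3]), 33.2)
0.67 [211. 325.] (array([ 0.5551, -0.3113]), array([51.2, 50.2]), 85.4)
0.58 [ 54. 480.] (array([ 0.6656, -0.2186]), array([51.8, 52.1]), 71.7)
tcp [ 0.5511 -0.321   0.1265] tool y yaw -6.03 tilt [ 1.e-04 -2.e-04 -1.e+00] clock 2.83
shift mm [ 6.4  3.2 76.5] rows>= 2.0
turn about tool z rad -0.1052
0.7474770432366689
```

View pics/w1.png

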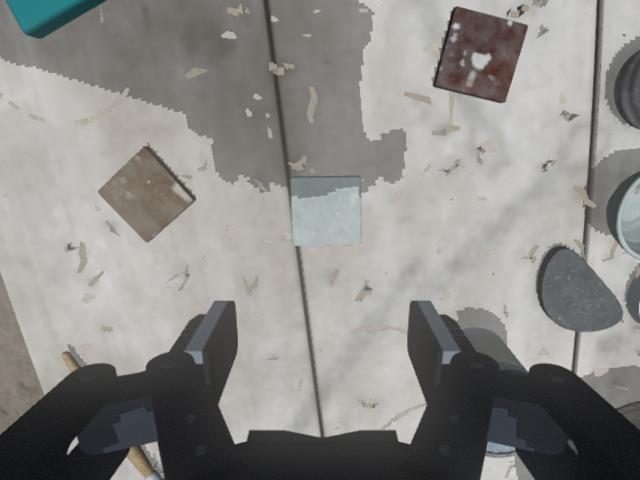

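The wrist picture shows the grey-green tile at (211,325), aligned with the fingers to within about 1.4°. The brown tiles at (194,146) and (54,480) are well clear. Descending.

Call:
step_arm:
  series: [10,3,45,0,0,-0.025,72,0,0,45,0,0,0,72,0,0,16,0,0,0,72,0,0,10,0,0,0,72,0,0,4,0,0,0,72]

```text
clock: 3.45
tool_pos: [0.5555, -0.3118, 0.007]
ee_rot: [2.306, 2.132, 0.0]
wrist_force: [-0.2, -0.3, 0.7]
opening: 0.717
grip_force: 0.0
```

Call:
step_arm:
  series: [0,0,1,0,0,0,72,0,0,1,0,0,0,72,0,0,0,0,0,0,72]

```text
clock: 3.82
tool_pos: [0.5553, -0.3116, 0.005]
ee_rot: [2.306, 2.132, 0.0]
wrist_force: [0.2, -0.8, 0.0]
opening: 0.723
grip_force: 0.0
```

```bash
python3 - <<'E'
from h import *
p=eyes.camera_params("wrist"); im=eyes.grab_frame("wrist"); cv2.imwrite("pics/w2.png",im)
for d in eyes.silhouettes("wrist","tile_2"): print(d["confidence"],np.round(d["pixel"]),yawrect("wrist",d["region"],.008,p))
plan([0.5551,-0.3113,0.0],-4.6); print(robot.state()["wrist_force"])
E
```

```text
0.66 [287. 326.] (array([ 0.5552, -0.3106]), array([51.5, 50.1]), 84.2)
0.59 [ 59. 585.] (array([ 0.6644, -0.2216]), array([44.7, 53.4]), 72.3)
0.56 [258.  38.] (array([ 0.4299, -0.2854]), array([54.6, 50.4]), 33.5)
tcp [ 0.5551 -0.3116  0.0048] tool y yaw -4.47 tilt [ 4.e-04 -3.e-04 -1.e+00] clock 3.92
shift mm [ 0.3 -0.   4.8] rows>= 1.0
turn about tool z rad 0.0022
[ 0.04131215  0.31144905 -0.03282   ]
```

View pics/w2.png

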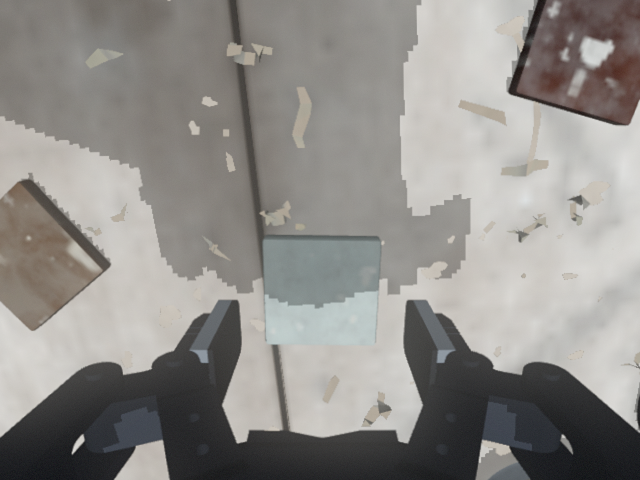

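```bash
python3 - <<'E'
from h import *
s=robot.state(); p=eyes.camera_params("wrist"); M=R.from_rotvec(s["ee_rot"]).as_matrix()
r=np.array(p["rotation"],float); r=r if r.shape==(3,3) else R.from_rotvec(r).as_matrix()
for dz in (0,-5,-10,-15,-20):
    q=[]
    for x in (11,-11):
        w=np.array(s["tool_pos"])+M@np.array([x,31,dz])/1000
        c=r.T@(w-p["xyz"]); c=np.array([c[0],-c[1],-c[2]])
        q.append(np.round(cv2.projectPoints(c.reshape(1,1,3),np.zeros(3),np.zeros(3),np.array(p["camera_matrix"],float),np.array(p["dist"],float))[0].ravel()[::-1]))
    print(dz,q)
E
```

```text
0 [array([268., 392.]), array([314., 390.])]
-5 [array([272., 394.]), array([319., 392.])]
-10 [array([276., 396.]), array([324., 394.])]
-15 [array([281., 399.]), array([330., 396.])]
-20 [array([286., 401.]), array([336., 398.])]
```

Call:
step_arm:
  series: [0,0,1.5,0,0,0,70,0,0,1.5,0,0,0,70,0,0,0,0,0,0,70]

```text
clock: 4.3
tool_pos: [0.5549, -0.3113, 0.0012]
ee_rot: [-2.306, -2.133, 0.0]
wrist_force: [0.1, -0.1, -0.5]
opening: 0.701
grip_force: 0.0
```

Call:
step_arm:
  series: [0,0,1.5,0,0,0,70,0,0,1.5,0,0,0,70,0,0,0,0,0,0,70]

```text
clock: 4.68
tool_pos: [0.5549, -0.3114, -0.0017]
ee_rot: [-2.306, -2.133, 0.0]
wrist_force: [-0.3, 0.6, 0.7]
opening: 0.695
grip_force: 0.0
```

Call:
step_arm:
  series: [0,0,1,0,0,0,70,0,0,1,0,0,0,70,0,0,0,0,0,0,70]

```text
clock: 5.05
tool_pos: [0.555, -0.3114, -0.0036]
ee_rot: [-2.306, -2.133, 0.0]
wrist_force: [0.7, 0.3, -0.6]
opening: 0.702
grip_force: 0.0
```

Call:
step_arm:
  series: [0,0,1,0,0,0,70,0,0,1,0,0,0,70,0,0,0,0,0,0,70]

```text
clock: 5.42
tool_pos: [0.555, -0.3114, -0.0056]
ee_rot: [-2.306, -2.133, 0.0]
wrist_force: [0.1, -0.2, -0.3]
opening: 0.698
grip_force: 0.0
```

Call:
step_arm:
  series: [0,0,0,0,0,0,65,0,0,0,0,0,0,63,0,0,0,0,0,0,63]

```text
clock: 5.8
tool_pos: [0.555, -0.3114, -0.0055]
ee_rot: [2.306, 2.133, -0.0]
wrist_force: [1.1, 0.8, -0.6]
opening: 0.631
grip_force: 0.0
```

```bash
python3 - <<'E'
from h import *
im=eyes.grab_frame("wrist"); cv2.imwrite("pics/w3.png",im[200:420,160:480].repeat(2,0).repeat(2,1))
s=robot.state(); print(s["tool_pos"],s["wrist_force"],s["opening"])
E
```

```text
[ 0.55501157 -0.31139679 -0.00552302] [ 0.2356862  -0.44067316 -0.36454114] 0.6304644179101482
```

View pics/w3.png

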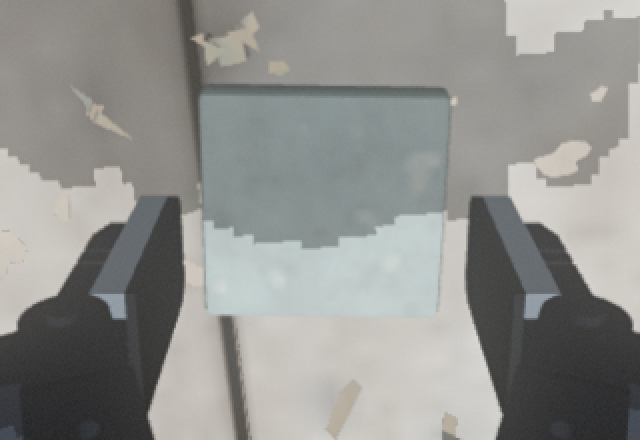

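The picture shows the tile centred between the fingers at rows 245–358. The tips, at rows 299–350, still look well above the table, so I'll feel downward in small steps.

Call:
step_arm:
  series: [0,0,1,0,0,0,65,0,0,1,0,0,0,65,0,0,0,0,0,0,65]

```text
clock: 6.22
tool_pos: [0.555, -0.3114, -0.0077]
ee_rot: [-2.306, -2.133, 0.0]
wrist_force: [0.1, -0.1, 0.4]
opening: 0.653
grip_force: 0.0
```

Call:
step_arm:
  series: [0,0,1,0,0,0,65,0,0,1,0,0,0,65,0,0,0,0,0,0,65]

```text
clock: 6.6
tool_pos: [0.555, -0.3114, -0.0096]
ee_rot: [-2.306, -2.133, 0.0]
wrist_force: [0.6, 0.5, -0.1]
opening: 0.649
grip_force: 0.0
```

Call:
step_arm:
  series: [0,0,1.5,0,0,0,67,0,0,1.5,0,0,0,67,0,0,0,0,0,0,67]

```text
clock: 6.98
tool_pos: [0.5549, -0.3114, -0.0127]
ee_rot: [-2.306, -2.133, 0.0]
wrist_force: [0.1, -0.1, 0.9]
opening: 0.669
grip_force: 0.0
```

```bash
python3 - <<'E'
from h import *
p=eyes.camera_params("wrist"); im=eyes.grab_frame("wrist"); cv2.imwrite("pics/w4.png",im[200:420,160:480].repeat(2,0).repeat(2,1))
s=robot.state(); print(s["tool_pos"],s["wrist_force"],s["opening"],p["xyz"],p["camera_matrix"])
for z in (0.0,.01,.02,.03): print(z,[np.round((atz("wrist",rc,z,p)-s["tool_pos"])*1000,1)[:2].tolist() for rc in ((299,251),(299,394),(350,251),(350,396))])
E
```

```text
[ 0.55495693 -0.3113658  -0.01263503] [-0.18963907 -0.31180267  0.05655431] 0.6685188805779778 [ 0.56098621 -0.23952426  0.15315553] [[406.52045281   0.         322.04500976]
 [  0.         406.52045281 241.2061696 ]
 [  0.           0.           1.        ]]
0.0 [[-28.6, 4.2], [30.0, -0.3], [-31.7, -19.5], [30.3, -24.3]]
0.01 [[-26.4, 8.6], [28.4, 4.4], [-29.3, -13.6], [28.7, -18.0]]
0.02 [[-24.1, 13.0], [26.9, 9.1], [-26.8, -7.6], [27.1, -11.8]]
0.03 [[-21.8, 17.4], [25.3, 13.8], [-24.3, -1.6], [25.5, -5.5]]
```

View pics/w4.png

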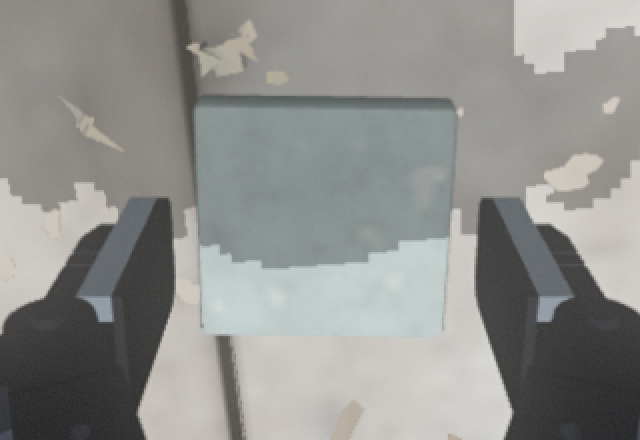

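Back-projecting the tip corners puts them about 30 mm behind the stated TCP, so they are still near z ≈ 18 mm. Continuing down carefully.

Call:
step_arm:
  series: [0,0,4,0,0,0,68,0,0,4,0,0,0,68,0,0,0,0,0,0,68]

```text
clock: 7.4
tool_pos: [0.5547, -0.3113, -0.021]
ee_rot: [-2.306, -2.133, 0.001]
wrist_force: [-0.1, -0.2, -0.4]
opening: 0.682
grip_force: 0.0
```

Call:
step_arm:
  series: [0,0,1,0,0,0,68,0,0,1,0,0,0,68,0,0,0,0,0,0,68]

```text
clock: 7.78
tool_pos: [0.555, -0.3115, -0.0225]
ee_rot: [2.306, 2.133, -0.0]
wrist_force: [-0.1, 0.1, 0.4]
opening: 0.684
grip_force: 0.0
```

Call:
step_arm:
  series: [0,0,1,0,0,0,66,0,0,1,0,0,0,66,0,0,0,0,0,0,66]

```text
clock: 8.15
tool_pos: [0.5549, -0.3114, -0.0246]
ee_rot: [-2.306, -2.133, 0.0]
wrist_force: [0.3, -0.6, 0.4]
opening: 0.663
grip_force: 0.0
```

Call:
step_arm:
  series: [0,0,1,0,0,0,66,0,0,1,0,0,0,66,0,0,0,0,0,0,66]

```text
clock: 8.52
tool_pos: [0.555, -0.3114, -0.0265]
ee_rot: [-2.306, -2.133, 0.0]
wrist_force: [-0.7, -0.5, -0.4]
opening: 0.663
grip_force: 0.0
```

```bash
python3 - <<'E'
from h import *
p=eyes.camera_params("wrist"); im=eyes.grab_frame("wrist"); cv2.imwrite("pics/w5.png",im[200:420,160:480].repeat(2,0).repeat(2,1))
s=robot.state(); print(s["tool_pos"],s["wrist_force"],s["opening"])
for d in eyes.silhouettes("wrist","tile_2")[:1]: print(yawrect("wrist",d["region"],.008,p))
E
```

```text
[ 0.55498832 -0.31143466 -0.0265471 ] [-0.28568882  0.31615916 -0.31497263] 0.6599216667879024
(array([ 0.6511, -0.2247]), array([31.3, 31.6]), 73.5)
```

View pics/w5.png

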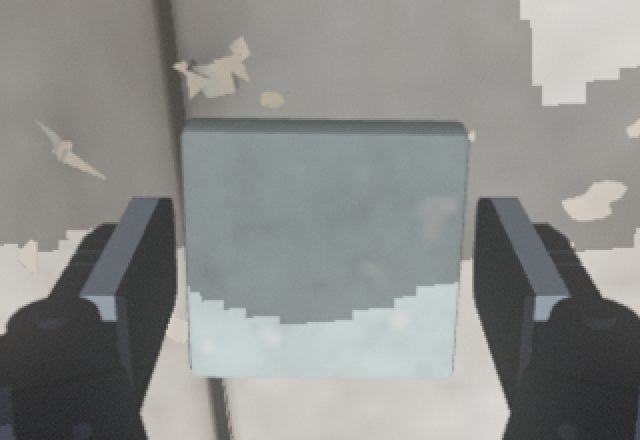

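The tips now sit at about z ≈ 4 mm, centred on the tile with equal gaps on both sides. Closing.

Call:
step_arm:
  series: [0,0,0,0,0,0,55,0,0,0,0,0,0,50,0,0,0,0,0,0,45,0,0,0,0,0,0,45]
  squeeze: 35

```text
clock: 9.12
tool_pos: [0.5564, -0.3118, -0.0252]
ee_rot: [2.304, 2.132, 0.002]
wrist_force: [-0.0, 0.7, 12.0]
opening: 0.571
grip_force: 42.2
```

Call:
step_arm:
  series: [0,0,-3,0,0,0,45,0,0,-6,0,0,0,45,0,0,0,0,0,0,45]

```text
clock: 9.5
tool_pos: [0.5551, -0.3115, -0.0172]
ee_rot: [2.306, 2.133, 0.0]
wrist_force: [0.1, 0.4, -0.4]
opening: 0.574
grip_force: 36.7
```

Tile gripped at opening 0.57, with 37 N. Lifting it and carrying it towards the jig, stopping short so the camera can see the nest.

Call:
step_arm:
  series: [0,0,-35,0,0,0,45,0,0,-45,0,0,0,45,20,-3,-25,0,0,0,45,45,-5,0,0,0,0,45,50,-6,0,0,0,0,45]

```text
clock: 10.12
tool_pos: [0.5499, -0.1953, 0.0878]
ee_rot: [2.308, 2.13, 0.001]
wrist_force: [0.5, 0.5, -0.9]
opening: 0.575
grip_force: 36.7
```

Call:
step_arm:
  series: [50,-6,0,0,0,0,45,50,-7,0,0,0,0,45,50,-7,0,0,0,0,45,35,-5,0,0,0,0,45,10,0,0,0,0,0,45]

```text
clock: 10.75
tool_pos: [0.54, 0.0034, 0.0875]
ee_rot: [-2.302, -2.137, -0.001]
wrist_force: [0.1, -1.5, -1.0]
opening: 0.574
grip_force: 36.7
```

Call:
step_arm:
  series: [0,0,0,0,0,0,45,0,0,0,0,0,0,45]

```text
clock: 11.0
tool_pos: [0.5403, -0.001, 0.0873]
ee_rot: [2.308, 2.131, -0.001]
wrist_force: [-0.3, -0.9, -0.6]
opening: 0.57
grip_force: 36.7
```

```bash
python3 - <<'E'
from h import *
p=eyes.camera_params("wrist"); im=eyes.grab_frame("wrist"); cv2.imwrite("pics/w6.png",im)
for l,z in (("nest",.012),("lever_knob",.058),("lever_hinge",.0285),("spray_jig",0),("mister",0),("cap_top",.147),("tile_2",.095)):
    for d in eyes.spot_point("wrist",l)[:3]: print(l,round(d["confidence"],2),np.round(d["pixel"],1),np.round(atz("wrist",d["pixel"],z,p),4))
for d in eyes.silhouettes("wrist","spray_jig")[:1]: print(yawrect("wrist",d["region"],.012,p))
plan([.512,.082,.08]); s=robot.state(); print(s["opening"],s["grip_force"])
E
```

```text
nest 0.66 [110.  256.7] [0.5098 0.08   0.012 ]
lever_hinge 0.64 [176.4 367.4] [0.5689 0.0396 0.0285]
spray_jig 0.74 [108.5 258.7] [0.5093 0.0812 0.    ]
tile_2 0.76 [316.9 322.8] [ 0.5403 -0.0098  0.095 ]
(array([0.5129, 0.0708]), array([149.4, 167.9]), 10.1)
tcp [5.403e-01 5.000e-04 8.740e-02] tool y yaw -4.49 tilt [-1.e-04 -0.e+00 -1.e+00] clock 11.45
shift mm [ 79.1 -34.6   7.5] rows>= 2.0
0.57186957827137 36.65229141712189
```

View pics/w6.png

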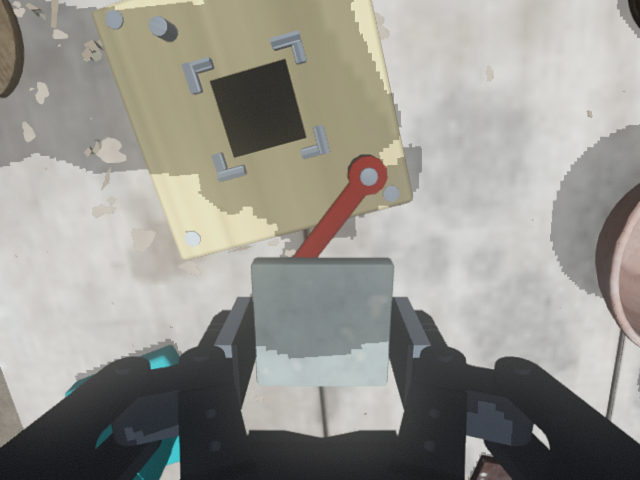

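The picture shows the tile held square in the fingers at (317,323). The nest's dark patch is at (108,258), rotated by roughly 10°. The lever's bolt is at (176,368), and the arm points under the tile, away from the nest. Now fitting the rubber patch and the held tile.

```bash
python3 - <<'E'
from h import *
p=eyes.camera_params("wrist"); im=cv2.imread("pics/w6.png"); g=im.max(2)
m=np.zeros_like(g); m[45:165,195:320]=(g[45:165,195:320]<60); m=cv2.morphologyEx(m,cv2.MORPH_OPEN,np.ones((3,3)))
print("patch",yawrect("wrist",m,.012,p))
for d in eyes.silhouettes("wrist","tile_2")[:2]:
    print("tile",round(d["confidence"],2),d["pixel"],[ (z,yawrect("wrist",d["region"],z,p)) for z in (.112,.121)])
# lug inner corners & red arm direction
red=((im[...,2]>110)&(im[...,1]<70)).astype(np.uint8); cs=max(cv2.findContours(red,0,1)[0],key=cv2.contourArea)
print("hinge bolt",atz("wrist",(176,369),.0325,p))
w=np.array([atz("wrist",(c[0][1],c[0][0]),.0285,p)[:2] for c in cs]); vx,vy,x0,y0=cv2.fitLine((w*1000).astype(np.float32),cv2.DIST_L2,0,.01,.01).ravel(); print("arm dir deg",np.degrees(np.arctan2(vy,vx)),x0,y0)
c=max(cv2.findContours(m,0,1)[0],key=cv2.contourArea); print(cv2.boundingRect(c),cv2.contourArea(c))
E
```

```text
patch (array([0.5107, 0.082 ]), array([42.9, 43.1]), 10.2)
tile 0.96 [319.3, 323.1] [(0.112, (array([ 0.5403, -0.0031]), array([55.6, 53.6]), 85.5)), (0.121, (array([0.5407, 0.0017]), array([52.1, 50.2]), 85.5))]
tile 0.91 [469.5, 488.9] [(0.112, (array([ 0.6109, -0.08  ]), array([14.4, 18.6]), 83.7)), (0.121, (array([ 0.6067, -0.0703]), array([13.5, 17.4]), 83.7))]
hinge bolt [0.5693895  0.04189326 0.0325    ]
arm dir deg 49.909332 560.6557 35.064373
(212, 60, 92, 83) 4695.0
```

Nest at (0.511, 0.082), yaw 10.2°. The hinge predicted from that agrees with the measured bolt to within 1 mm, and the lever is about 1.48 rad open. Moving over the nest and turning.

Call:
step_arm:
  series: [40,-18,0,0,0,0,45,39,-18,0,0,0,0,45,0,0,0,0,0,-0.13,45,0,0,30,0,0,-0.127,45,0,0,30,0,0,0,45]

```text
clock: 12.12
tool_pos: [0.511, 0.0824, 0.0271]
ee_rot: [2.011, 2.413, 0.002]
wrist_force: [0.5, 0.0, 0.5]
opening: 0.573
grip_force: 36.6
```

Call:
step_arm:
  series: [0,0,18,0,0,0,45,0,0,0,0,0,0,45,0,0,0,0,0,0,45]

```text
clock: 12.5
tool_pos: [0.5108, 0.0824, 0.01]
ee_rot: [2.014, 2.411, 0.0]
wrist_force: [0.3, 0.2, -0.4]
opening: 0.573
grip_force: 36.6
```

```bash
python3 - <<'E'
from h import *
plan([.511,.082,-.010],10.2); s=robot.state(); z=s["tool_pos"][2]+.0255
p=eyes.camera_params("wrist"); im=eyes.grab_frame("wrist"); cv2.imwrite("pics/w7.png",im)
for d in eyes.silhouettes("wrist","tile_2")[:1]: print(d["confidence"],d["pixel"],yawrect("wrist",d["region"],z+.008,p))
for d in eyes.silhouettes("wrist","spray_jig")[:1]: print(d["confidence"],yawrect("wrist",d["region"],.012,p))
for c in ("scene","side"):
  eyes.grab_frame(c)
  for d in eyes.spot_point(c,"tile_2")[:4]: print(c,np.round(d["pixel"]),np.round(atz(c,d["pixel"],z),4))
E
```

```text
tcp [0.5108 0.0824 0.01  ] tool y yaw 10.27 tilt [ 4.e-04  1.e-04 -1.e+00] clock 12.5
shift mm [-0.4  0.1 20. ] rows>= 1.0
turn about tool z rad 0.0011
0.71 [321.4, 325.2] (array([0.5108, 0.0836]), array([50.1, 52.1]), 10.2)
scene [379. 413.] [ 0.4058 -0.3044  0.0355]
scene [266. 301.] [0.514  0.0818 0.0355]
scene [308. 450.] [ 0.6182 -0.2369  0.0355]
side [279. 321.] [0.5097 0.0829 0.0355]
side [202. 357.] [ 0.4298 -0.2424  0.0355]
side [214. 267.] [ 0.6612 -0.1748  0.0355]
```

Call:
step_arm:
  series: [0,0,8,0,0,0,45,0,0,6,0,0,0,45,0,0,4,0,0,0,45,0,0,2,0,0,0,45,0,0,0,0,0,0,45]

```text
clock: 13.48
tool_pos: [0.5103, 0.082, -0.0108]
ee_rot: [-2.014, -2.411, 0.001]
wrist_force: [-0.8, -1.5, -0.8]
opening: 0.573
grip_force: 36.6
```

Call:
step_arm:
  series: [0,0,1,0,0,0,45,0,0,1,0,0,0,45,0,0,0,0,0,0,45]

```text
clock: 13.85
tool_pos: [0.5107, 0.0821, -0.0125]
ee_rot: [2.014, 2.411, -0.0]
wrist_force: [0.1, -1.9, 0.2]
opening: 0.578
grip_force: 36.7
```

Call:
step_arm:
  series: [0,0,1,0,0,0,45,0,0,0,0,0,0,45]

```text
clock: 14.1
tool_pos: [0.5107, 0.0821, -0.0131]
ee_rot: [2.014, 2.411, 0.0]
wrist_force: [-1.0, -2.7, 6.6]
opening: 0.575
grip_force: 40.5
```

Call:
step_arm:
  series: [0,0,0.5,0,0,0,45,0,0,0,0,0,0,45]

```text
clock: 14.35
tool_pos: [0.5107, 0.0821, -0.0132]
ee_rot: [2.014, 2.41, 0.001]
wrist_force: [-1.3, -2.9, 14.4]
opening: 0.574
grip_force: 44.4
```

The floor contact is at exactly the expected height. Releasing, then retreating upward.

Call:
step_arm:
  series: [0,0,0,0,0,0,62,0,0,0,0,0,0,68,0,0,0,0,0,0,70,0,0,0,0,0,0,70]

```text
clock: 14.85
tool_pos: [0.5105, 0.0823, -0.0142]
ee_rot: [-2.014, -2.411, 0.0]
wrist_force: [-0.8, -0.6, -0.2]
opening: 0.701
grip_force: 0.0
```

Call:
step_arm:
  series: [0,0,-10,0,0,0,70,0,0,-30,0,0,0,70,0,0,-60,0,0,0,60,-30,0,-30,0,0,0,40,-50,0,0,0,0,0,20]

```text
clock: 15.48
tool_pos: [0.5265, 0.0043, 0.1194]
ee_rot: [2.008, 2.411, 0.007]
wrist_force: [-0.1, -0.6, 0.1]
opening: 0.207
grip_force: 0.0
```

Call:
step_arm:
  series: [0,0,0,0,0,0,0,0,0,0,0,0,0,0]

```text
clock: 15.72
tool_pos: [0.5246, 0.0037, 0.1163]
ee_rot: [-2.015, -2.41, -0.001]
wrist_force: [-0.5, 0.1, 0.6]
opening: -0.002
grip_force: 0.0
```

```bash
python3 - <<'E'
from h import *
plan([.511,.082,.1],10.2)
p=eyes.camera_params("wrist"); im=eyes.grab_frame("wrist"); cv2.imwrite("pics/w8.png",im)
for d in eyes.silhouettes("wrist","tile_2")[:2]: print(d["confidence"],d["pixel"],yawrect("wrist",d["region"],.020,p))
for l,z in (("nest",.012),("lever_hinge",.0285),("lever_knob",.058)):
    for d in eyes.spot_point("wrist",l)[:2]: print(l,round(d["confidence"],2),np.round(d["pixel"]),np.round(atz("wrist",d["pixel"],z,p),4))
red=((im[...,2]>110)&(im[...,1]<70)).astype(np.uint8); cs=max(cv2.findContours(red,0,1)[0],key=cv2.contourArea)
w=np.array([atz("wrist",(c[0][1],c[0][0]),.0285,p)[:2] for c in cs]); print("arm",np.degrees(np.arctan2(*cv2.fitLine((w*1000).astype(np.float32),cv2.DIST_L2,0,.01,.01).ravel()[1::-1])),robot.state()["opening"])
E
```

```text
tcp [0.5246 0.0037 0.1163] tool y yaw 10.22 tilt [ 1.e-04  3.e-04 -1.e+00] clock 15.72
shift mm [79.5  0.5 16.3] rows>= 2.0
turn about tool z rad 0.0004
0.95 [108.4, 325.1] (array([0.5108, 0.0825]), array([49.6, 49.7]), 10.3)
0.2 [150.1, 314.2] (array([0.5182, 0.0407]), array([144.9, 207.1]), 10.2)
lever_hinge 0.58 [195. 403.] [0.5701 0.0398 0.0285]
lever_knob 0.83 [307. 272.] [ 0.5013 -0.0367  0.058 ]
lever_knob 0.22 [107. 326.] [0.5127 0.0823 0.058 ]
arm 44.97698 0.001762608186142864
```

The tile is seated: centre (0.5108, 0.0825), yaw 10.3°, top at 20 mm, with the lever untouched and its knob at (0.501, -0.037). Next I position the closed fingers behind the knob, with the flat +x face along the shutting direction.

Call:
step_arm:
  series: [-30,-7,0,0,0,0,0,-27,-6,0,0,0,0,0,0,0,0,0,0,-0.173,0,0,0,0,0,0,-0.173,0,0,0,0,0,0,-0.173,0]

```text
clock: 16.6
tool_pos: [0.5221, -0.0542, 0.1159]
ee_rot: [-1.318, -2.851, 0.0]
wrist_force: [0.5, 0.3, -1.1]
opening: -0.0
grip_force: 0.0
```

Call:
step_arm:
  series: [0,0,0,0,0,-0.173,0,0,0,20,0,0,0,0,0,0,20,0,0,0,0,0,0,0,0,0,0,0]

```text
clock: 17.1
tool_pos: [0.5213, -0.0542, 0.0749]
ee_rot: [-1.074, -2.95, 0.001]
wrist_force: [0.7, -0.1, -0.3]
opening: 0.006
grip_force: 0.0
```

```bash
python3 - <<'E'
from h import *
plan([.522,-.055,.020],49.9)
p=eyes.camera_params("wrist"); im=eyes.grab_frame("wrist"); cv2.imwrite("pics/w9.png",im)
for l,z in (("lever_hinge",.0285),("lever_knob",.058)):
    for d in eyes.spot_point("wrist",l)[:2]: print(l,round(d["confidence"],2),np.round(d["pixel"]),np.round(atz("wrist",d["pixel"],z,p),4))
E
```

```text
tcp [ 0.5213 -0.0542  0.0749] tool y yaw 49.99 tilt [-2.7e-03  2.0e-04 -1.0e+00] clock 17.1
shift mm [-1.2 -0.1 54.9] rows>= 1.0
turn about tool z rad 0.0015
lever_hinge 0.56 [216. 516.] [0.571  0.0413 0.0285]
lever_knob 0.81 [223. 320.] [ 0.5006 -0.0376  0.058 ]
```

View pics/w9.png

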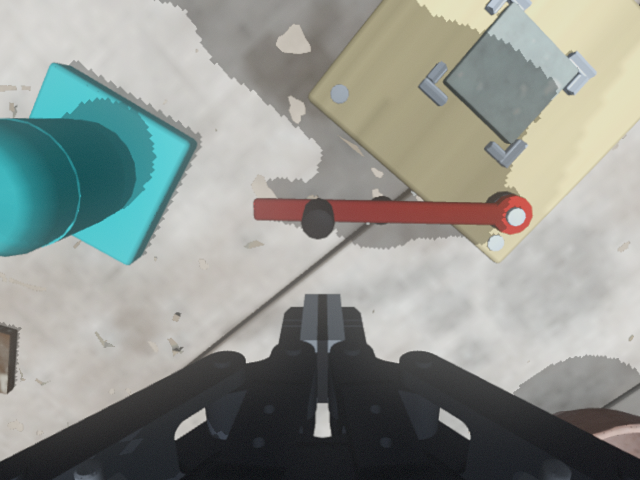

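The picture shows the tile seated between its lugs at about (75,515), the red arm level in the image, and the knob at (220,318) straight ahead of the closed fingertips at (294,322). The path is clear of the turquoise bottle. Lowering behind the knob, then sweeping along the arc about the hinge.

Call:
step_arm:
  series: [0,0,30,0,0,0,0,0,0,27,0,0,0,0,0,0,0,0,0,0,0,7,0,0,0,0,0,0,10.6,-1.4,0,0,0,0.1,0]

```text
clock: 17.88
tool_pos: [0.5083, -0.0445, 0.0202]
ee_rot: [1.226, 2.89, 0.002]
wrist_force: [0.7, 0.3, 0.5]
opening: 0.002
grip_force: 0.3
```

Call:
step_arm:
  series: [10.6,-1.4,0,0,0,0.1,0,10.6,-1.4,0,0,0,0.1,0,10.6,-1.4,0,0,0,0.1,0,10.6,-1.4,0,0,0,0.1,0,0,0,0,0,0,0,0]

```text
clock: 18.5
tool_pos: [0.4788, -0.0127, 0.0202]
ee_rot: [1.77, 2.594, 0.002]
wrist_force: [0.6, 0.1, -0.0]
opening: 0.001
grip_force: 0.0
```

```bash
cat >> h.py <<'E'
def lever():
    H=np.array([.569,.0418]); s=robot.state(); t=np.array(s["tool_pos"])
    M=R.from_rotvec(s["ee_rot"]).as_matrix(); u=M[:2,0]; k=t[:2]+19*u/1000-H
    print("tcp",np.round(t,4),"xyaw",np.degrees(np.arctan2(u[1],u[0])),"knob est r",np.linalg.norm(k)*1000,"lever est",np.radians(np.degrees(np.arctan2(k[1],k[0]))%360-145.2),"F",np.round(s["wrist_force"],1),"clk",s["clock"])
    for c in ("scene","side","wrist"):
        p=eyes.camera_params(c); eyes.grab_frame(c)
        for d in eyes.spot_point(c,"lever_knob")[:2]:
            w=atz(c,d["pixel"],.058,p); v=w[:2]-H
            print(c,round(d["confidence"],2),np.round(d["pixel"]),np.round(w,4),"r",np.round(np.linalg.norm(v)*1000),"ang",np.radians(np.degrees(np.arctan2(v[1],v[0]))%360-145.2))
E
python3 -c "from h import *; lever()"
```

```text
tcp [ 0.4788 -0.0127  0.0202] xyaw 111.38051280030072 knob est r 103.81920905711081 lever est 0.9696642532081685 F [ 0.6  0.1 -0. ] clk 18.5
scene 0.62 [283. 311.] [ 0.4629 -0.0009  0.058 ] r 114.0 ang 0.990047715363251
side 0.82 [249. 341.] [0.4677 0.0016 0.058 ] r 109.0 ang 0.9846290951144192
wrist 0.56 [279. 320.] [0.471  0.0056 0.058 ] r 104.0 ang 0.9609389781555919
```

Call:
step_arm:
  series: [10.6,-1.4,0,0,0,0.1,0,10.6,-1.4,0,0,0,0.1,0,10.6,-1.4,0,0,0,0.1,0,10.6,-1.4,0,0,0,0.1,0,10.6,-1.4,0,0,0,0.1,0]

```text
clock: 19.42
tool_pos: [0.4631, 0.0369, 0.0189]
ee_rot: [2.364, 2.07, -0.0]
wrist_force: [0.6, -0.9, 0.1]
opening: -0.001
grip_force: 0.3
```

Call:
step_arm:
  series: [10.6,-1.4,0,0,0,0.1,0,10.6,-1.4,0,0,0,0.1,0,10.6,-1.4,0,0,0,0.1,0,0,0,0,0,0,0,0]

```text
clock: 19.92
tool_pos: [0.4663, 0.0693, 0.0189]
ee_rot: [-2.642, -1.7, -0.0]
wrist_force: [0.0, -0.3, 1.1]
opening: -0.003
grip_force: 0.0
```

```bash
python3 -c "from h import *; lever()"
```

```text
tcp [0.4663 0.0693 0.0189] xyaw 65.5365268599183 knob est r 104.82827945917333 lever est 0.16618041793041702 F [ 0.  -0.3  1.1] clk 19.925
scene 0.61 [267. 285.] [0.4677 0.0814 0.058 ] r 109.0 ang 0.23503510428166877
scene 0.31 [251. 246.] [0.449 0.19  0.058] r 191.0 ang -0.2828042872535006
side 0.63 [272. 335.] [0.4793 0.086  0.058 ] r 100.0 ang 0.15001388217445866
wrist 0.94 [276. 328.] [0.4774 0.0877 0.058 ] r 102.0 ang 0.14317636653788557
```

Call:
step_arm:
  series: [5.3,-0.8,0,0,0,0.05,0,5.3,-0.8,0,0,0,0.05,0,0,0,0,0,0,0,0]

```text
clock: 20.6
tool_pos: [0.4696, 0.0797, 0.019]
ee_rot: [2.725, 1.563, 0.001]
wrist_force: [-0.8, 0.4, 0.8]
opening: -0.001
grip_force: 0.0
```

Call:
step_arm:
  series: [3,0,0,0,0,0.02,0,2,0,0,0,0,0.02,0,0,0,0,0,0,0,0]

```text
clock: 20.98
tool_pos: [0.472, 0.0835, 0.0189]
ee_rot: [2.756, 1.509, 0.0]
wrist_force: [0.3, -0.6, -0.1]
opening: -0.001
grip_force: 0.0
```

Call:
step_arm:
  series: [1.5,0,0,0,0,0,0,1.5,0,0,0,0,0,0,0,0,0,0,0,0,0]

```text
clock: 21.35
tool_pos: [0.4723, 0.0842, 0.0189]
ee_rot: [2.756, 1.506, -0.005]
wrist_force: [-2.0, -5.8, 2.2]
opening: -0.002
grip_force: 3.0
```

Call:
step_arm:
  series: [1.5,0,0,0,0,0,0,0,0,0,0,0,0,0]

```text
clock: 21.6
tool_pos: [0.4723, 0.0843, 0.0189]
ee_rot: [2.757, 1.505, -0.008]
wrist_force: [-3.6, -10.1, 3.9]
opening: 0.003
grip_force: 5.0
```

```bash
python3 -c "from h import *; lever()"
```

```text
tcp [0.4723 0.0843 0.0189] xyaw 57.248855253102406 knob est r 104.32850336963266 lever est 0.012289301556490407 F [ -3.6 -10.1   3.9] clk 21.6
scene 0.54 [262. 283.] [0.4767 0.0983 0.058 ] r 108.0 ang 0.05776342111120633
side 0.82 [272. 331.] [0.4877 0.0863 0.058 ] r 93.0 ang 0.1069659931586897
wrist 0.9 [286. 322.] [0.4829 0.1002 0.058 ] r 104.0 ang 0.011456104633669296
```

The lever is against its stop: stiff contact at about 11 N, and the wrist estimate gives 0.01 rad. Backing off, rising, and moving over towards the amber bottle.

Call:
step_arm:
  series: [-6,0,0,0,0,0,0,-8,0,0,0,0,0,0,0,0,-55,0,0,0,0,0,0,-60,0,0,0,0,0,0,-60,0,0,0,0]

```text
clock: 22.52
tool_pos: [0.4664, 0.0751, 0.1958]
ee_rot: [-2.755, -1.509, -0.0]
wrist_force: [0.8, 0.6, -0.2]
opening: 0.0
grip_force: 0.0
```

Call:
step_arm:
  series: [0,0,-50,0,0,0,0,35,0,0,0,0,0,0,40,0,0,0,0,0,0,0,0,0,0,0,0,0,0,0,0,0,0,0,0]

```text
clock: 23.15
tool_pos: [0.5065, 0.1379, 0.2436]
ee_rot: [2.755, 1.509, -0.002]
wrist_force: [-0.7, -0.6, -0.4]
opening: -0.001
grip_force: 0.0
```

```bash
python3 - <<'E'
from h import *
for c in ("wrist","scene","side"):
    p=eyes.camera_params(c); im=eyes.grab_frame(c); cv2.imwrite(f"pics/a_{c}.png",im)
    for l,z in (("cap_top",.147),("mister",.0),("lever_knob",.058)):
        for d in eyes.spot_point(c,l)[:4]:
            r,q=np.clip(np.round(d["pixel"]).astype(int),8,[470,630]); print(c,l,round(d["confidence"],2),np.round(d["pixel"]),np.round(atz(c,d["pixel"],z,p),4),"bgr",np.median(im[r-3:r+4,q-3:q+4].reshape(-1,3),0))
plan([.507,.2645,.2])
E
```

```text
wrist cap_top 0.88 [ 68. 207.] [0.5039 0.2627 0.147 ] bgr [160.  94.  63.]
wrist lever_knob 0.91 [253. 324.] [0.4851 0.1002 0.058 ] bgr [ 97. 105. 109.]
scene cap_top 0.75 [287. 338.] [ 0.4016 -0.1292  0.147 ] bgr [222. 108.  60.]
scene cap_top 0.67 [176. 199.] [0.4991 0.4197 0.147 ] bgr [140. 100.  80.]
scene cap_top 0.58 [176. 284.] [0.6429 0.2721 0.147 ] bgr [201. 104.  59.]
scene cap_top 0.47 [196. 241.] [0.5049 0.2653 0.147 ] bgr [128.  64.  42.]
scene mister 0.86 [251. 246.] [0.5055 0.2622 0.    ] bgr [ 55.  78. 101.]
scene mister 0.83 [346. 337.] [ 0.4088 -0.124   0.    ] bgr [107. 104.  47.]
scene mister 0.75 [231. 289.] [0.639 0.256 0.   ] bgr [197.  73. 133.]
scene lever_knob 0.69 [262. 283.] [0.4755 0.0968 0.058 ] bgr [76. 81. 85.]
side cap_top 0.94 [363. 323.] [0.4903 0.415  0.147 ] bgr [245. 117.  33.]
side cap_top 0.55 [187. 371.] [ 0.4009 -0.1236  0.147 ] bgr [241. 117.  35.]
side cap_top 0.53 [295. 320.] [0.5018 0.2612 0.147 ] bgr [153.  62.  20.]
side cap_top 0.49 [296. 240.] [0.6417 0.2692 0.147 ] bgr [244. 115.  31.]
side mister 0.96 [353. 320.] [0.5026 0.2607 0.    ] bgr [ 94. 102. 119.]
side mister 0.68 [355. 243.] [0.6494 0.2719 0.    ] bgr [103.  29.  66.]
side mister 0.66 [240. 370.] [ 0.3984 -0.1156  0.    ] bgr [135. 130.  15.]
side mister 0.58 [422. 322.] [0.492  0.4142 0.    ] bgr [154. 151. 137.]
side lever_knob 0.57 [269. 294.] [0.5659 0.0784 0.058 ] bgr [143. 138. 221.]
tcp [0.5072 0.1384 0.244 ] tool y yaw -32.6 tilt [-0. -0. -1.] clock 23.75
shift mm [106.1 -68.1  44. ] rows>= 3.0
```

The lever knob is still at its shut position. The amber bottle's cap is at (0.504, 0.2625). Moving above it.

Call:
step_arm:
  series: [34,-23,0,0,0,0,0,34,-23,0,0,0,0,0,35,-23,0,0,0,0,0,0,0,30,0,0,0,0,0,0,0,0,0,0,0]

```text
clock: 24.38
tool_pos: [0.5033, 0.262, 0.2123]
ee_rot: [2.755, 1.51, -0.006]
wrist_force: [0.3, 0.1, 0.6]
opening: 0.001
grip_force: 0.0
```

```bash
python3 - <<'E'
from h import *
c="wrist"; p=eyes.camera_params(c); im=eyes.grab_frame(c)
for l,z in (("cap_top",.147),("mister",.0)):
    for d in eyes.spot_point(c,l)[:3]: print(l,round(d["confidence"],2),np.round(d["pixel"]),np.round(atz(c,d["pixel"],z,p),4))
for d in eyes.silhouettes(c,"cap_top")[:2]: print(d["confidence"],d["pixel"],yawrect(c,d["region"],.147,p))
plan([.504,.2625,.15])
E
```

```text
cap_top 0.98 [ 29. 135.] [0.4852 0.4153 0.147 ]
cap_top 0.69 [114. 536.] [0.6441 0.2637 0.147 ]
cap_top 0.67 [203. 324.] [0.5186 0.2836 0.147 ]
mister 0.9 [114. 452.] [0.643  0.2655 0.    ]
mister 0.82 [202. 322.] [0.5019 0.2607 0.    ]
mister 0.56 [ 65. 210.] [0.4854 0.4151 0.    ]
0.69 [110.2, 530.5] (array([0.6422, 0.2686]), array([29.6, 36. ]), 36.9)
tcp [0.5051 0.262  0.2149] tool y yaw -32.66 tilt [ 1.e-03  4.e-04 -1.e+00] clock 24.57
shift mm [-0.2 -1.3 64.9] rows>= 2.0
```

```bash
python3 - <<'E'
from h import *
c="wrist"; p=eyes.camera_params(c); im=eyes.grab_frame(c); cv2.imwrite("pics/w10.png",im)
h=cv2.cvtColor(im,cv2.COLOR_BGR2HSV); m=cv2.inRange(h,(100,120,40),(122,255,255))
n,l,st,ce=cv2.connectedComponentsWithStats(m)
for i in range(1,n):
    if st[i,4]>150: print(st[i],np.round(ce[i]),np.round(atz(c,ce[i][::-1],.147,p),4),yawrect(c,l==i,.147,p), np.median(h[l==i],0))
E
```

```text
[ 115    5   61   55 2451] [143.  32.] [0.4894 0.4131 0.147 ] (array([0.4895, 0.4135]), array([28. , 30.3]), 85.0) [109. 166. 217.]
[ 491   84   61   51 2422] [521. 109.] [0.6417 0.269  0.147 ] (array([0.6416, 0.2691]), array([26.8, 34.1]), 58.1) [108. 174. 219.]
[ 297  224   45   43 1467] [319. 246.] [0.5042 0.263  0.147 ] (array([0.5041, 0.2628]), array([26.8, 26.1]), 30.9) [109. 146. 220.]
```

The blue cap's own blob centres at (0.5042, 0.263), directly under the tool. The "cap_top" hit at (203,324) was spurious. Descending.

Call:
step_arm:
  series: [0,0,40,0,0,0,0,0,0,30,0,0,0,0,0,0,5,0,0,0,0,0,0,3,0,0,0,0,0,0,0,0,0,0,0]

```text
clock: 25.25
tool_pos: [0.5052, 0.2626, 0.1371]
ee_rot: [-2.756, -1.508, -0.003]
wrist_force: [0.7, -0.8, -0.3]
opening: 0.004
grip_force: 0.0
```

Call:
step_arm:
  series: [0,0,2,0,0,0,0,0,0,2,0,0,0,0,0,0,0,0,0,0,0]

```text
clock: 25.62
tool_pos: [0.5045, 0.2624, 0.132]
ee_rot: [-2.756, -1.509, 0.0]
wrist_force: [0.3, 0.5, -0.6]
opening: -0.001
grip_force: 0.0
```

Call:
step_arm:
  series: [0,0,2,0,0,0,0,0,0,2,0,0,0,0,0,0,0,0,0,0,0]

```text
clock: 26.0
tool_pos: [0.5044, 0.2623, 0.1277]
ee_rot: [2.756, 1.509, -0.001]
wrist_force: [-0.3, -0.4, -0.0]
opening: -0.001
grip_force: 0.0
```

Call:
step_arm:
  series: [0,0,2,0,0,0,0,0,0,2,0,0,0,0,0,0,0,0,0,0,0]

```text
clock: 26.38
tool_pos: [0.5046, 0.2624, 0.1239]
ee_rot: [-2.756, -1.509, 0.0]
wrist_force: [0.3, -0.4, 1.4]
opening: -0.0
grip_force: 0.5
```

Call:
step_arm:
  series: [0,0,2,0,0,0,0,0,0,2,0,0,0,0,0,0,0,0,0,0,0]

```text
clock: 26.75
tool_pos: [0.5046, 0.2624, 0.12]
ee_rot: [2.756, 1.509, 0.0]
wrist_force: [-0.3, 0.1, 3.5]
opening: -0.001
grip_force: 1.9
```

Call:
step_arm:
  series: [0,0,1,0,0,0,0,0,0,1,0,0,0,0,0,0,0,0,0,0,0]

```text
clock: 27.12
tool_pos: [0.5046, 0.2625, 0.1185]
ee_rot: [-2.756, -1.509, -0.001]
wrist_force: [-1.3, -0.6, 10.3]
opening: -0.001
grip_force: 4.8
```

The force climbed from 3.5 to 10.3 N with the tool stopping short of its target, so the cap is bottomed out. Lifting off and retreating upward.

Call:
step_arm:
  series: [0,0,-5,0,0,0,0,0,0,-15,0,0,0,0,0,0,-50,0,0,0,0,-20,10,-30,0,0,0,0,-50,25,0,0,0,0,0]

```text
clock: 27.75
tool_pos: [0.4977, 0.1867, 0.2209]
ee_rot: [-2.752, -1.514, -0.009]
wrist_force: [0.1, -0.9, -0.7]
opening: 0.001
grip_force: 0.0
```

Call:
step_arm:
  series: [-30,15,0,0,0,0,0,0,0,0,0,0,0,0,0,0,0,0,0,0,0]

```text
clock: 28.12
tool_pos: [0.493, 0.1519, 0.2185]
ee_rot: [-2.755, -1.509, -0.001]
wrist_force: [0.2, 0.2, 0.5]
opening: -0.0
grip_force: 0.0
```

```bash
python3 - <<'E'
from h import *
s=robot.state(); print(s["clock"],s["tool_pos"],s["wrist_force"])
H=np.array([.569,.0418])
for c in ("wrist","scene","side"):
    p=eyes.camera_params(c); im=eyes.grab_frame(c); cv2.imwrite(f"pics/f_{c}.png",im)
    for l,z in (("cap_top",.147),("lever_knob",.058)):
        for d in eyes.spot_point(c,l)[:4]:
            w=atz(c,d["pixel"],z,p); v=w[:2]-H; print(c,l,round(d["confidence"],2),np.round(d["pixel"]),np.round(w,4),round(np.radians(np.degrees(np.arctan2(v[1],v[0]))%360-145.2),3) if l[0]=="l" else "")
    for d in eyes.silhouettes(c,"tile_2")[:3]: print(c,"tile",round(d["confidence"],2),np.round(d["pixel"]),yawrect(c,d["region"],.02,p))
E
```

```text
28.125 [0.49297699 0.15193293 0.21847969] [0.15447604 0.21653482 0.4727225 ]
wrist cap_top 0.55 [ 71. 226.] [0.5027 0.2637 0.147 ] 
wrist lever_knob 0.64 [267. 343.] [0.4829 0.1026 0.058 ] -0.008
wrist tile 0.76 [248. 376.] (array([0.5213, 0.0973]), array([31.6, 61.6]), 55.3)
wrist tile 0.73 [390. 625.] (array([ 0.6567, -0.1998]), array([54.1, 40.6]), 71.9)
scene cap_top 0.72 [195. 242.] [0.5101 0.2663 0.147 ] 
scene cap_top 0.7 [174. 286.] [0.6548 0.2767 0.147 ] 
scene cap_top 0.69 [287. 335.] [ 0.3963 -0.1267  0.147 ] 
scene cap_top 0.48 [178. 197.] [0.4894 0.4162 0.147 ] 
scene lever_knob 0.88 [261. 285.] [0.4804 0.0973 0.058 ] 0.048
scene tile 0.84 [305. 455.] (array([ 0.6502, -0.2294]), array([58.4, 56.8]), 78.4)
scene tile 0.73 [377. 412.] (array([ 0.4157, -0.2949]), array([56.4, 49.2]), 35.2)
scene tile 0.67 [283. 304.] (array([0.5018, 0.0674]), array([163.4, 153.8]), 11.6)
side cap_top 0.72 [295. 315.] [0.5111 0.261  0.147 ] 
side cap_top 0.71 [296. 238.] [0.6451 0.2699 0.147 ] 
side cap_top 0.56 [363. 325.] [0.4867 0.4147 0.147 ] 
side cap_top 0.46 [186. 373.] [ 0.3971 -0.1261  0.147 ] 
side lever_knob 0.58 [277. 334.] [0.4803 0.1019 0.058 ] 0.011
side tile 0.78 [286. 319.] (array([0.5179, 0.0963]), array([29.2, 58.3]), 56.8)
side tile 0.72 [214. 269.] (array([ 0.6623, -0.1957]), array([58.5, 53.3]), 71.6)
side tile 0.52 [204. 356.] (array([ 0.4374, -0.2675]), array([71.2, 44.6]), 70.3)
```

The lever is shut (about 0 rad), the cap is up, the tile is under the lever, the brown tiles haven't moved, and the arm is clear. Handing in.

```bash
python3 -c "
from h import *
print(robot.sign_off())"
```

```text
the job is handed in; nothing more can be done
None
```

I handed the job in at about 28 s: the grey-green tile is seated and released in the nest, the lever is shut on its stop, and the amber bottle's cap was pressed fully and released. The brown tiles were left alone; no verdict was returned.

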